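# Hitch the drawbench carriage and draw it out

### The arm

A 6-joint arm with a two-finger parallel gripper is mounted at the origin on the work surface. World frame = base frame: x ahead of the robot, y to its left, z up, the work surface at z = 0. Lengths are in m, angles in rad, forces in N, time in s.
With the tool pointing down it reaches from about 0.25 to 0.725 m from the base axis. Payload 9.7 kg.
Tool frame: the origin (TCP) lies midway between the tips of the shut fingers; the grasp point (between the pads) lies 19 mm behind it; z points along the fingers, y is the line along which they close (so a half turn about z gives the same grasp; the last joint's range is limited). The gripper opens to 85 mm and grips with 20 to 120 N. Pads are 22 mm wide; open, the fingers measure 114 mm over their backs; the gripper's body (76 mm by 85 mm) begins 54 mm behind the grasp point. The pads swing forward as they close: fully open they stand 13 mm farther back than shut.
Start: joints at [1.235, 0.087, 0.176, 1.66, 0, 1.571], TCP at [0.181, 0.519, 0.231] pointing down, gripper open.
Joint ranges: [-3.13, 3.13], [-0.85, 1.81], [-1.15, 1.24], [-2.2, 2.28], [-1.44, 1.52], [-3.14, 3.14]. Speed limits (rad/s): [2.22, 2.22, 2.57, 3.14, 3.14, 3.14].

### API

Orientations are given as a unit quaternion [w, x, y, z].
In Python, from workcell import robot gives the robot as it stands.
- The arm moves only by the tool send_rows, never from a script. Its argument "motion" is a list of rows, each an object of numbers: "tx", "ty", "tz": the shift along the tool's x, y, z in units of 100 mm (1.0 is 100 mm); "ax", "ay", "az": the turn, a rotation vector about the tool's x, y, z in units of 30 degrees (1.0 is 30 degrees); "fingers": the finger opening in mm, from 0 to 85.4. A call has 1 to 12 rows; each row is the pose to reach, as a shift and turn from the pose commanded when the call began, along the tool's axes at that moment; what a row does not reach only later rows make up. A row lasts 1/8 s, in which the tool goes at most 62.5 mm and 10.7 degrees, less where a joint would pass 70% of its speed; a pose out of reach is approached as far as the arm can. A call with a number of a shift or a turn outside -1 to 1 is refused whole. A call with a gripper value outside its range is refused whole. The fingers move at their own pace and stop on an object; "force" is the grip in N (left out, the last holds). Time passes only in rows, so rows that repeat a pose let the fingers close. It gives the time, the measured TCP pose, the force, the opening and the grip force at its end, in the units of the state.
- robot.state(): the state, without advancing time (a new reading comes with each control period).
- robot.grab_frame(name): name is "side" or "top"; returns (picture, depth): 420x560x3 uint8, red, green, blue; 420x560 float32, m along the optical axis (not along the pixel's ray), 0 where there is no reading.
- robot.camera_info(name): a dict with "mtx" (3x3 intrinsics, pixels), "k1" (the pictures are not rectified: a ray, as slopes to the right and down, at radius r is drawn at 1 + k1 r^2 times it, then the intrinsics apply), "R" (3x3) and "t" (3): a world point X has camera coordinates R X + t. Camera axes: x right, y down, z forward; pixel columns grow to the right and rows downward; lengths in m; the calibration is good to about 2 mm. A picture is of the moment at which its call begins. camera_info takes no time and is no camera call.
- robot.close_job(): hands the job in; it is judged then, once.
The state is a dict: "time": time; "joints": joint angles; "qd": joint speeds; "joint_efforts": joint torques, N m; "position": TCP position; "orientation": TCP orientation; "wrist_force": force on the tool from outside, world axes, zero at the start; "moment": the same for the moment, N m; "width": finger opening in m; "grip_force": force on a finger pad.
Only numpy, scipy, OpenCV 4.12 (cv2) and the standard library are available. Lean on these libraries where they do the work, as an engineer would, in place of code of your own. Each camera call takes 0.05 s, during which the arm holds its last target. There are 200 camera calls.

### The job

Pick up the hook that has the sprung safety latch by its wooden grip and push its mouth gently onto the upright pin of the drawbench carriage until the latch snaps shut behind the pin. Then draw the carriage with the hook along its track to the stop at the near end and let go of the hook, leaving it hitched and lying flat on the bed. Let only the hook move the carriage and only the pin move the latch, never force anything, and leave the open hook and the other things on the bench where they are.

Things in the scene. Friction and masses are not known exactly. Their poses are not given: they have to be found in the camera images.
- hook_grip (a point): Centre of the latch hook's wooden grip, 42 mm above the hook's underside. The grip is an upright block 56 long (x), 16 wide (y), its faces from 16 to 64 mm above the underside: pinch it across y from above. Axes: x towards the hook's mouth, z up, as it lies flat on the bench.
- hook: The latch hook: dark steel, 0.28-0.56 kg, 16 mm thick; origin on its underside 42 mm below hook_grip, same axes. A bar 22 wide reaches 53 mm behind the origin; a forked head 41 wide reaches from 49 to 116 ahead. The fork's slot, open ahead, is 16 mm wide with a V bottom; its tips flare to a mouth 34 mm wide at 136 ahead. A sprung bar lies across the slot, on top of the jaws.
- hook_seat (a point): Where the pin's axis stands in the latch hook's slot when fully home: 85 mm ahead (x) of hook_grip on the centre line, 16 mm above the underside. Same axes as hook_grip.
- latch (a joint): Angle of the hook's bright latch bar (rad): 0 shut across the slot, 1.5 swung inwards. Pivot on the right jaw (y -11.5) 27 mm ahead of hook_seat; bar 4 thick, 17 to 26 mm above the underside. It swings inwards only, pushed by the pin with about 3 to 8 N, and springs shut when the pin is 2 to 5 mm short of home. Shut, it holds the pin: pulled back, the pin bears on it 19 mm ahead of hook_seat.
- pin (a point): Carriage's upright steel pin, 12 mm thick: point on its axis 16 mm above the deck (deck 20 mm above the bench). A head 20 mm wide, 32 to 38 mm above the deck, keeps the hook from being dropped over it; sliding flat on the deck the hook passes under it. Axes: x along the track away from the robot (push the hook on this way), z up. The carriage's grey block begins 65 mm beyond the pin.
- carriage (a joint): Travel of the carriage (m), growing towards the robot (-x of the pin's axes): 0.105 at its near stop. It starts at 0.052 to 0.065, slides with about 3.5 N of friction and stays where it is left. Pushing the hook on may first run it back to a stop block clamped on the far part of the track, which it meets anywhere from 0 to 0.050 (not measured, set differently each time).
- bed: The fixed bed; origin on the bench below the pin's axis at carriage travel 0, same axes as the pin. Its flat green deck, 20 mm high and 90 wide with a 14 mm slot down the middle, reaches from 270 mm nearer than the origin to 185 beyond. An upright draw plate stands at the far end.
- plain_grip (a point): Centre of the grip of the open hook: same grip and size as the latch hook, but with one curled jaw and no latch. Leave it alone. The two hooks lie left and right of the bed, either way round.
- bench_block: Steel bench block 65 x 65 x 22 mm, bystander; origin under its centre.
- mandrel: Upright tapered steel ring mandrel on a 60 mm foot, 170 mm high, bystander; origin under its centre.
- tool_jar: White jar 76 mm across and 90 mm high with tools standing in it up to 180 mm, bystander; origin under its centre.
- blue_bin: Open blue bin 110 x 100 x 55 mm, bystander; origin under its centre.
- hammer: Hammer lying on the bench, bystander.
- collar: Brass collar 44 mm across, 16 mm high, bystander; origin under its centre.
- polish: White jar of polish 56 mm across, 100 mm high, bystander; origin under its centre.
Mind the look-alikes: they are no part of the job. What is shaped like the hook but orange or purple is not meant.

How it is judged:
On the way, in this order (a step that is already met when the one before it is completed fails the run):
1. the pin, inside the hook's slot, has pushed the latch in (value of joint latch above 0.7 rad and x of pin in the frame of hook_seat below 0.035 m and y of pin in the frame of hook_seat between -0.005 and 0.005 m and z of pin in the frame of hook_seat between -0.006 and 0.006 m), for 0.05 s.
2. the latch has snapped shut with the pin caught behind it (value of joint latch below 0.15 rad and x of pin in the frame of hook_seat between -0.004 and 0.022 m and y of pin in the frame of hook_seat between -0.005 and 0.005 m and z of pin in the frame of hook_seat between -0.006 and 0.006 m), for 0.2 s.
At the end, for the whole second after the job is handed in: The latch is shut (below 0.15 rad) with the pin caught in the slot (axis -4 to 22 mm ahead of hook_seat, within 5 mm of the centre line and 6 mm in height), the carriage is within 7 mm of its near stop (above 0.098 m), and the hook lies flat (tilt under 0.1 rad) and at rest (all of step 2 and value of joint carriage above 0.098 m and angle between hook_seat's own z axis and vertical below 0.1 rad and linear speed of hook below 0.02 m/s); the robot touches nothing.
It fails at once if the hook and carriage press on each other with more than 25 N (contact force between hook and carriage above 25 N).
It fails at once if the gripper touches the carriage (contact force between the fingers and carriage above 1 N).
It fails at once if the gripper touches the latch (contact force between the fingers and latch above 0.5 N).
It fails at once if the open hook is moved by more than 20 mm (distance of plain_grip from where it was at the start of the episode above 0.02 m).
It fails at once if another thing on the bench is moved by more than 20 mm (distance of any of bench_block, mandrel, tool_jar, blue_bin, hammer, collar, polish from where it was at the start of the episode above 0.02 m).
It also fails if it takes over 72 s, if anything falls off the work surface, if the arm or the gripper's body presses on something with over 40 N, if the wrist force passes 120 N, or if a joint passes its speed limit or range.

## Working session

There is one attempt and no reset: what is moved stays moved. The work goes in short steps, Python scripts to look and compute and a tool call to move; the robot and the scene stay as the last step left them, time stands still between calls to the robot, and variables do not carry over. Pictures are saved under pics/ and viewed, at most 10 in all, crops included, and the job is handed in when it is done.

Besides the shell and the picture viewer there is one more tool, called after "Call:" as name([rows], argument=value, ...), one row to a line, values as JSON. send_rows: Moves the arm, as the interface text tells. Shifts and turns lie within -1 to 1; 1 stands for 100 mm of shift or 30 degrees of turn. Its arguments: {"type":"object","properties":{"motion":{"type":"array"},"force":{"type":"number"}},"required":["motion"]}

```bash
ls; mkdir -p pics
python3 - <<'E'
from workcell import robot
import cv2,numpy as np
s=robot.state();print(s)
for n in("side","top"):
    p,d=robot.grab_frame(n);cv2.imwrite(f"pics/{n}0.png",p[:,:,::-1]);np.save(f"{n}0.npy",d);print(n,robot.camera_info(n))
E
```

```text
pics
{'time': 0.0, 'joints': array([ 1.23496875e+00,  8.74553891e-02,  1.75131100e-01,  1.65980646e+00,
       -9.81273149e-06,  1.57080282e+00]), 'qd': array([ 0.00028253,  0.00012245, -0.00086481,  0.00188342,  0.00130085,
       -0.00102896]), 'joint_efforts': array([-1.71051015e-03, -5.20388317e+01,  4.64801216e+01,  1.67642831e-02,
       -1.04989176e-04, -1.98062708e-05]), 'position': array([0.18117855, 0.51905451, 0.23058409]), 'orientation': array([-1.06668775e-04,  1.67129003e-01,  9.85934811e-01, -6.58647813e-04]), 'wrist_force': array([-0.13598457, -0.34114906,  0.82905656]), 'moment': array([ 0.01260617, -0.03647107, -0.0330163 ]), 'grip_force': 0.0, 'width': 0.08529062206801875}
side {'mtx': array([[466.66572872,   0.        , 291.15623183],
       [  0.        , 466.66572872, 209.0722567 ],
       [  0.        ,   0.        ,   1.        ]]), 'k1': -0.003880544913656311, 'R': array([[-0.99928335,  0.0345483 ,  0.01546595],
       [ 0.01049428,  0.64543706, -0.76374136],
       [-0.03636826, -0.76303173, -0.64533707]]), 't': array([ 0.49848464, -0.01686473,  1.48225286])}
top {'mtx': array([[510.98782643,   0.        , 277.26332135],
       [  0.        , 510.98782643, 206.32167056],
       [  0.        ,   0.        ,   1.        ]]), 'k1': -0.02842535109833914, 'R': array([[-0.01236411, -0.99982815,  0.01381294],
       [-0.99899328,  0.01175569, -0.04329243],
       [ 0.04312261, -0.01433431, -0.99896695]]), 't': array([0.08473242, 0.48999647, 1.46861018])}
```

View pics/top0.png

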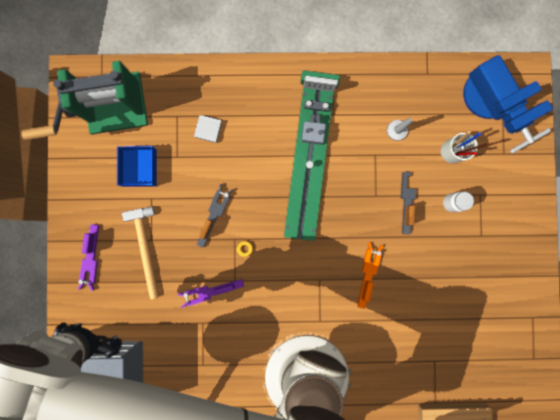

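View pics/side0.png

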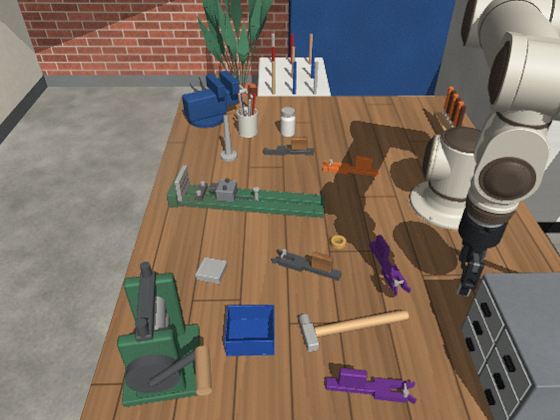

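The top view shows two dark hooks with wooden grips, at (215,215) and (408,203). The purple and orange ones are look-alikes. The pin is near (309,164). I'll enlarge both dark hooks and the pin to tell them apart.

```bash
cat > h.py <<'E'
import numpy as np,cv2
from workcell import robot
def ray(n,uv):
    c=robot.camera_info(n);K=c["mtx"];x=np.array([(uv[0]-K[0,2])/K[0,0],(uv[1]-K[1,2])/K[1,1]])
    s=x.copy()
    for _ in range(8): s=x/(1+c["k1"]*(s@s))
    R=c["R"];return -R.T@c["t"],R.T@np.array([s[0],s[1],1.])
def onz(n,uv,z):
    o,d=ray(n,uv);return o+d*(z-o[2])/d[2]
def proj(n,X):
    c=robot.camera_info(n);p=c["R"]@np.asarray(X)+c["t"];s=p[:2]/p[2];s=s*(1+c["k1"]*(s@s));K=c["mtx"]
    return np.array([s[0]*K[0,0]+K[0,2],s[1]*K[1,1]+K[1,2]])
E
python3 - <<'E'
import cv2,numpy as np
p=cv2.imread("pics/top0.png")
c=lambda x,y:cv2.resize(p[y:y+76,x:x+52],None,fx=5,fy=5,interpolation=cv2.INTER_CUBIC)
cv2.imwrite("pics/crop1.png",np.hstack([c(190,178),c(382,165),c(284,100)]))
E
```

```text
(no output)
```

View pics/crop1.png

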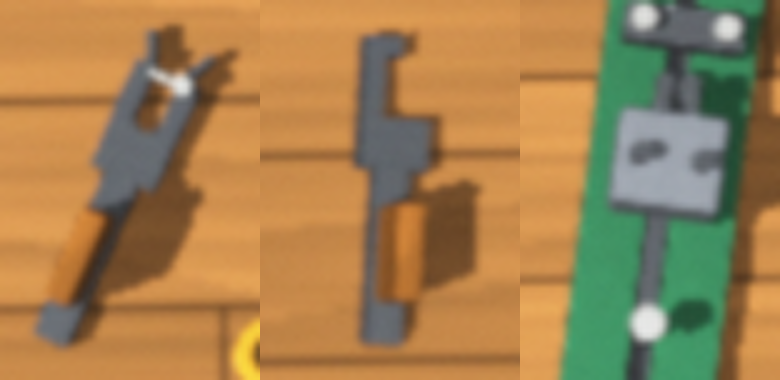

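The left hook (215,215) has a forked head with a bright bar across the slot at about (223,194), so it is the latch hook. The one at (408,203) has a single curled jaw, so it is the open hook. Next I measure the hook, pin and bed.

```bash
cat >> h.py <<'E'
def cloud(n,d):
    c=robot.camera_info(n);H,W=d.shape;K=c["mtx"]
    u,v=np.meshgrid(np.arange(W),np.arange(H))
    s=cv2.undistortPoints(np.stack([u,v],-1).reshape(-1,1,2).astype(np.float64),K,np.array([c["k1"],0,0,0.])).reshape(H,W,2)
    P=np.dstack([s[...,0]*d,s[...,1]*d,d]);return (P-c["t"])@c["R"]
def axis(q):
    m=q.mean(0);w,V=np.linalg.eigh(np.cov((q-m).T));return m,V[:,1],q
E
cat > m.py <<'E'
from h import *
d=np.load("top0.npy");C=cloud("top",d);im=cv2.imread("pics/top0.png");hsv=cv2.cvtColor(im,cv2.COLOR_BGR2HSV)
z=C[...,2]
print("bench z",np.median(z[250:290,300:350]))
def sub(m,x0,x1,y0,y1):
    o=np.zeros_like(m);o[y0:y1,x0:x1]=m[y0:y1,x0:x1];return o
def lay(m,zz):
    v,u=np.nonzero(m);return np.array([onz("top",(a,b),zz)[:2] for a,b in zip(u,v)])
g=sub(z>0.045,190,240,180,250);print("grip px",g.sum(),np.median(z[g]))
q=lay(g,.064);m,a,_=axis(q);print("grip(depth)",m,np.degrees(np.arctan2(a[1],a[0])),np.ptp((q-m)@a),np.ptp((q-m)@[-a[1],a[0]]))
st=sub((hsv[...,1]<90)&(hsv[...,2]<140)&(hsv[...,2]>50),193,240,182,248)
n,l,s,c=cv2.connectedComponentsWithStats(st.astype(np.uint8));k=1+np.argmax(s[1:,4]);print("steel",s[k],c[k])
q=lay(l==k,.016);m,a,_=axis(q);a=a*np.sign(a[0]);print("steel",m,np.degrees(np.arctan2(a[1],a[0])));t=(q-m)@a;w=(q-m)@[-a[1],a[0]]
print("ends",t.min(),t.max())
for lo in np.arange(t.min(),t.max(),.01):
    b=(t>=lo)&(t<lo+.01);print(round(lo-t.min(),3),w[b].min().round(4),w[b].max().round(4))
gr=sub((hsv[...,0]>60)&(hsv[...,0]<90)&(hsv[...,1]>100),270,350,140,245)
q=lay(gr,.02);r=cv2.minAreaRect(q.astype(np.float32));print("deck",r,cv2.boxPoints(r))
q=lay(sub((hsv[...,0]>60)&(hsv[...,0]<90)&(hsv[...,1]>100),270,350,70,245),.02)
for x in np.arange(.46,.68,.03):
    b=abs(q[:,0]-x)<.003; print("deckedge",x.round(3),q[b,1].min().round(4),q[b,1].max().round(4))
wh=sub((hsv[...,1]<60)&(hsv[...,2]>180),300,318,155,172);v,u=np.nonzero(wh);print("pin px",u.mean(),v.mean(),wh.sum(),onz("top",(u.mean(),v.mean()),.058),np.median(z[wh]))
E
python3 m.py
```

```text
bench z 0.0002520378506226566
grip px 138 0.06349600255477311
grip(depth) [0.43224099 0.27730757] 148.82638642940736 0.20436249944979448 0.15721922187164414
steel [208 184  25  49 360] [217.64166667 205.99444444]
steel [0.49371015 0.25050916] -22.509709999165345
ends -0.07852772570286089 0.06133768827860264
0.0 -0.0056 -0.004
0.01 -0.0072 -0.0034
0.02 -0.0071 -0.0055
0.03 -0.0081 0.0127
0.04 -0.0086 0.0117
0.05 -0.0187 0.0187
0.06 -0.0192 0.0198
0.07 -0.0197 0.0204
0.08 -0.0197 0.0194
0.09 -0.0207 0.0211
0.1 -0.0212 0.019
0.11 -0.0217 0.0185
0.12 -0.0184 0.0164
0.13 -0.021 0.0176
deck ((0.5430124402046204, -0.0034932941198349), (0.08668026328086853, 0.2909979820251465), 81.71623992919922) [[ 0.39278722 -0.02541837]
 [ 0.6807491  -0.06734411]
 [ 0.69323766  0.01843179]
 [ 0.40527576  0.06035753]]Traceback (most recent call last):
  File "m.py", line 19, in <module>
    q=lay(sub((hsv[...,0]>60)&(hsv[...,0]<90)&(hsv[...,1]>100),270,350,70,245),.02)
  File "m.py", line 8, in lay
    v,u=np.nonzero(m);return np.array([onz("top",(a,b),zz)[:2] for a,b in zip(u,v)])
                                       ~~~^^^^^^^^^^^^^^^^
  File "h.py", line 9, in onz
    o,d=ray(n,uv);return o+d*(z-o[2])/d[2]
        ~~~^^^^^^
  File "h.py", line 4, in ray
    c=robot.camera_info(n);K=c["mtx"];x=np.array([(uv[0]-K[0,2])/K[0,0],(uv[1]-K[1,2])/K[1,1]])
ValueError: time passes only in moves, steps and waits
```

```bash
python3 - <<'E'
s=open("h.py").read().replace("robot.camera_info(n)","info(n)").replace("def ray(","import functools\ninfo=functools.lru_cache(None)(robot.camera_info)\ndef ray(",1)
open("h.py","w").write(s)
E
cat > m2.py <<'E'
from h import *
d=np.load("top0.npy");C=cloud("top",d);im=cv2.imread("pics/top0.png");hsv=cv2.cvtColor(im,cv2.COLOR_BGR2HSV)
z=C[...,2]
def sub(m,x0,x1,y0,y1):
    o=np.zeros_like(m);o[y0:y1,x0:x1]=m[y0:y1,x0:x1];return o
def lay(m,zz):
    v,u=np.nonzero(m);return np.array([onz("top",(a,b),zz)[:2] for a,b in zip(u,v)])
def big(m):
    n,l,s,c=cv2.connectedComponentsWithStats(m.astype(np.uint8));return l==1+np.argmax(s[1:,4])
def rep(n,q):
    m,a,_=axis(q);a=a*np.sign(a[0]);r=cv2.minAreaRect((q*1000).astype(np.float32));print(n,len(q),m.round(4),np.degrees(np.arctan2(a[1],a[0])).round(2),r)
rep("grip",lay(big(sub((z>0.055)&(z<.075),190,240,180,250)),.064))
rep("hookdepth",lay(big(sub((z>0.009),190,240,180,250)),.016))
gr=(hsv[...,0]>60)&(hsv[...,0]<90)&(hsv[...,1]>100)
q=lay(sub(gr,270,350,70,245),.02)
E=[]
for x in np.arange(.45,.70,.02):
    b=abs(q[:,0]-x)<.004; E.append((x,q[b,1].min(),q[b,1].max()))
E=np.array(E)
for k in (1,2): print("edge",np.polyfit(E[:,0],E[:,k],1),np.abs(np.polyval(np.polyfit(E[:,0],E[:,k],1),E[:,0])-E[:,k]).max())
print("ymid at .6",[np.polyval(np.polyfit(E[:,0],E[:,k],1),.6) for k in (1,2)])
wh=sub((hsv[...,1]<60)&(hsv[...,2]>180),300,318,155,172);v,u=np.nonzero(wh);print("pin px",u.mean(),v.mean(),wh.sum(),onz("top",(u.mean(),v.mean()),.058),np.median(z[wh]))
s=cv2.imread("pics/side0.png");d2=np.load("side0.npy");C2=cloud("side",d2)
# pin head and grip in side view
h2=cv2.cvtColor(s,cv2.COLOR_BGR2HSV)
P=onz("top",(u.mean(),v.mean()),.058);uv=proj("side",P);print("pin predicted side px",uv)
x,y=np.round(uv).astype(int);w2=sub((h2[...,1]<70)&(h2[...,2]>140),x-9,x+10,y-7,y+8);v,u=np.nonzero(w2);print(u.mean(),v.mean(),len(u),u.min(),u.max(),v.min(),v.max())
g2=big(sub((C2[...,2]>.055)&(C2[...,2]<.08),260,350,235,290));q=C2[g2];print("side grip",len(q),q.mean(0)); rep("sidegrip",q[abs(q[:,2]-.064)<.003][:,:2])
cv2.imwrite("pics/crop2.png",np.hstack([cv2.resize(s[235:290,260:350],None,fx=4,fy=4,interpolation=2),cv2.resize(s[160:215,210:300],None,fx=4,fy=4,interpolation=2)]))
E
python3 m2.py
```

```text
grip 119 [0.4278 0.281 ] -24.77 ((427.7999267578125, 281.1309814453125), (16.357746124267578, 54.828948974609375), 65.10960388183594)
hookdepth 606 [0.466  0.2645] -24.67 ((464.078125, 264.2142333984375), (41.31788635253906, 187.62246704101562), 66.42440795898438)
edge [-0.13942338  0.02982348] 0.001592538824473716
edge [-0.14599568  0.11804641] 0.001380027934098707
ymid at .6 [np.float64(-0.053830542317076416), np.float64(0.03044899936031141)]
pin px 309.1578947368421 164.10526315789474 38 [ 0.60671614 -0.01169128  0.058     ] 0.05690769782602849
pin predicted side px [256.18089762 188.75247298]
255.97435897435898 190.56410256410257 39 253 259 187 196
side grip 130 [0.42886024 0.28496523 0.06191207]
sidegrip 89 [0.4291 0.2836] -22.95 ((429.0103454589844, 284.2792663574219), (17.33509635925293, 56.263668060302734), 63.93868637084961)
```

View pics/crop2.png

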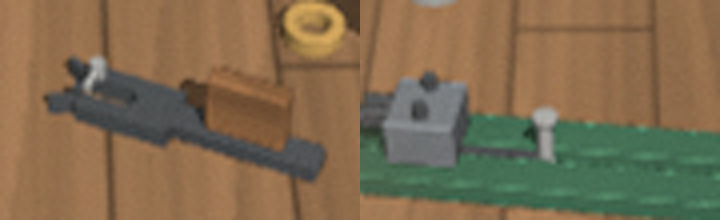

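The crop confirms the latch hook (fork, bright latch, grip on the bar) and the upright headed pin in front of the grey block. The numbers agree: grip at (0.428, 0.2815) with yaw -24.7°, pin at (0.607, -0.012), bed yaw about -8.2°. That puts the pin 0.21 m from the near end, so travel is about 0.06, within the stated range. Now I'll approach.

```bash
cat >> h.py <<'E'
from scipy.spatial.transform import Rotation as Ro
def plan(x,y,z,hookyaw):
    "tool-frame units to reach TCP x,y,z, tool down, tool x = minus hook x"
    s=robot.state();q=s["orientation"];R=Ro.from_quat([q[1],q[2],q[3],q[0]])
    a=np.radians(hookyaw);hx=np.array([np.cos(a),np.sin(a),0]);T=np.column_stack([-hx,np.cross([0,0,-1],-hx),[0,0,-1]])
    dp=R.as_matrix().T@(np.array([x,y,z])-s["position"])
    print("shift",(dp*10).round(3),"turn",np.degrees((R.inv()*Ro.from_matrix(T)).as_rotvec()/30).round(3),"force",s["wrist_force"].round(1),"pos",s["position"].round(4))
E
python3 -c "
from h import *
plan(.428,.2815,.15,-24.7)"
```

```text
shift [-3.113 -1.429  0.808] turn [-0.002  0.     0.182] force [-0.3  0.3 -0.4] pos [0.1812 0.5191 0.2307]
```

Call:
send_rows([
  {"tx": -0.5, "ty": -0.2},
  {"tx": -1, "ty": -0.45},
  {"tx": -1, "ty": -0.45},
])

```text
schema error: expected keys tx, ty, tz, ax, ay, az, fingers
```

Call:
send_rows([
  {"tx": -0.5, "ty": -0.25},
  {"tx": -1, "ty": -0.5},
  {"tx": -1, "ty": -0.5},
])

```text
schema error: expected keys tx, ty, tz, ax, ay, az, fingers
```

Call:
send_rows([
  {"tx": -0.5, "ty": -0.25, "tz": 0.3},
  {"tx": -1, "ty": -0.45, "tz": 0.7, "az": 0.18},
  {"tx": -1, "ty": -0.45, "tz": 0.7, "az": 0.18},
  {"tx": -1, "ty": -0.45, "tz": 0.7, "az": 0.18},
])

```text
schema error: expected keys tx, ty, tz, ax, ay, az, fingers
```

```bash
python3 -c "
from h import *
plan(.428,.2815,.028,-24.7);print(robot.state()['time'])"
```

```text
shift [-3.113 -1.427  2.028] turn [-0.002  0.     0.182] force [-0.3  0.3 -0.4] pos [0.1812 0.5191 0.2307]
0.1
```

All seven keys are needed.

Call:
send_rows([
  {"tx": -0.5, "ty": -0.2, "tz": 0, "ax": 0, "ay": 0, "az": 0, "fingers": 85},
  {"tx": -1, "ty": -0.45, "tz": 0, "ax": 0, "ay": 0, "az": 0, "fingers": 85},
  {"tx": -1, "ty": -0.45, "tz": 0, "ax": 0, "ay": 0, "az": 0, "fingers": 85},
])

```text
time: 0.48
position: [0.2627, 0.4418, 0.2313]
orientation: [0.0, 0.169, 0.986, -0.0]
wrist_force: [0.1, 0.1, 0.4]
width: 0.0852
grip_force: 0.0
```

Call:
send_rows([
  {"tx": -0.5, "ty": -0.25, "tz": 0, "ax": 0, "ay": 0, "az": 0, "fingers": 85},
  {"tx": -1, "ty": -0.5, "tz": 0, "ax": 0, "ay": 0, "az": 0, "fingers": 85},
  {"tx": -1, "ty": -0.5, "tz": 0, "ax": 0, "ay": 0, "az": 0, "fingers": 85},
])

```text
time: 0.85
position: [0.3403, 0.3621, 0.2311]
orientation: [0.0, 0.169, 0.986, -0.0]
wrist_force: [-0.5, 0.2, 0.8]
width: 0.085
grip_force: 0.0
```

Call:
send_rows([
  {"tx": -0.5, "ty": -0.25, "tz": 0.3, "ax": 0, "ay": 0, "az": 0, "fingers": 85},
  {"tx": -1, "ty": -0.45, "tz": 0.7, "ax": 0, "ay": 0, "az": 0.18, "fingers": 85},
  {"tx": -1, "ty": -0.45, "tz": 0.7, "ax": 0, "ay": 0, "az": 0.18, "fingers": 85},
  {"tx": -1, "ty": -0.45, "tz": 0.7, "ax": 0, "ay": 0, "az": 0.18, "fingers": 85},
])

```text
time: 1.35
position: [0.4178, 0.289, 0.1613]
orientation: [-0.0, 0.213, 0.977, -0.0]
wrist_force: [-0.3, -0.8, 0.3]
width: 0.0851
grip_force: 0.0
```

```bash
python3 -c "
from h import *
plan(.428,.2815,.028,-24.7);print(robot.state()['time'])"
```

```text
shift [-0.125 -0.025  1.333] turn [-0.001 -0.001  0.004] force [-0.3 -0.8  0.3] pos [0.4178 0.289  0.1613]
1.35
```

Call:
send_rows([
  {"tx": -0.12, "ty": -0.03, "tz": 0.4, "ax": 0, "ay": 0, "az": 0, "fingers": 60},
  {"tx": -0.12, "ty": -0.03, "tz": 0.8, "ax": 0, "ay": 0, "az": 0, "fingers": 50},
  {"tx": -0.12, "ty": -0.03, "tz": 1, "ax": 0, "ay": 0, "az": 0, "fingers": 50},
  {"tx": -0.12, "ty": -0.03, "tz": 1, "ax": 0, "ay": 0, "az": 0, "fingers": 50},
])

```text
time: 1.85
position: [0.4268, 0.2817, 0.0611]
orientation: [-0.001, 0.212, 0.977, -0.0]
wrist_force: [-0.4, 0.0, 1.3]
width: 0.0502
grip_force: 0.0
```

Call:
send_rows([
  {"tx": 0, "ty": 0, "tz": 0.2, "ax": 0, "ay": 0, "az": 0, "fingers": 40},
  {"tx": 0, "ty": 0, "tz": 0.33, "ax": 0, "ay": 0, "az": 0, "fingers": 40},
  {"tx": 0, "ty": 0, "tz": 0.33, "ax": 0, "ay": 0, "az": 0, "fingers": 25},
  {"tx": 0, "ty": 0, "tz": 0.33, "ax": 0, "ay": 0, "az": 0, "fingers": 25},
  {"tx": 0, "ty": 0, "tz": 0.33, "ax": 0, "ay": 0, "az": 0, "fingers": 25},
], force=60)

```text
time: 2.48
position: [0.4284, 0.2808, 0.0291]
orientation: [0.0, 0.213, 0.977, 0.0]
wrist_force: [-1.1, 0.1, 0.4]
width: 0.0249
grip_force: 0.0
```

Call:
send_rows([
  {"tx": 0, "ty": 0, "tz": 0, "ax": 0, "ay": 0, "az": 0, "fingers": 10},
  {"tx": 0, "ty": 0, "tz": 0, "ax": 0, "ay": 0, "az": 0, "fingers": 8},
  {"tx": 0, "ty": 0, "tz": 0, "ax": 0, "ay": 0, "az": 0, "fingers": 5},
  {"tx": 0, "ty": 0, "tz": 0, "ax": 0, "ay": 0, "az": 0, "fingers": 5},
], force=60)

```text
time: 2.98
position: [0.4284, 0.2809, 0.029]
orientation: [0.0, 0.213, 0.977, 0.001]
wrist_force: [-0.3, 1.5, 5.4]
width: 0.0151
grip_force: 62.0
```

The grip is held (width 15 mm). Lifting.

Call:
send_rows([
  {"tx": 0, "ty": 0, "tz": -0.2, "ax": 0, "ay": 0, "az": 0, "fingers": 5},
  {"tx": 0, "ty": 0, "tz": -0.6, "ax": 0, "ay": 0, "az": 0, "fingers": 5},
  {"tx": 0, "ty": 0, "tz": -0.9, "ax": 0, "ay": 0, "az": 0, "fingers": 5},
  {"tx": 0, "ty": 0, "tz": -0.9, "ax": 0, "ay": 0, "az": 0, "fingers": 5},
  {"tx": 0, "ty": 0, "tz": -0.9, "ax": 0, "ay": 0, "az": 0, "fingers": 5},
], force=90)

```text
time: 3.6
position: [0.4273, 0.28, 0.1162]
orientation: [-0.001, 0.213, 0.977, -0.001]
wrist_force: [-0.6, -1.2, -5.9]
width: 0.0148
grip_force: 88.7
```

```bash
python3 -c "
from h import *
plan(.4434,.0118,.12,-8.2)
for n in ('side','top'):
    p,d=robot.grab_frame(n);cv2.imwrite(f'pics/{n}1.png',p[:,:,::-1]);np.save(f'{n}1.npy',d)
s=cv2.imread('pics/side1.png')[140:300,200:400];cv2.imwrite('pics/crop3.png',cv2.resize(s,None,fx=3.7,fy=3.7,interpolation=2))"
```

```text
shift [-1.265 -2.371 -0.034] turn [-0.004 -0.004 -0.548] force [-0.6 -1.2 -5.9] pos [0.4273 0.28   0.1162]
```

View pics/crop3.png

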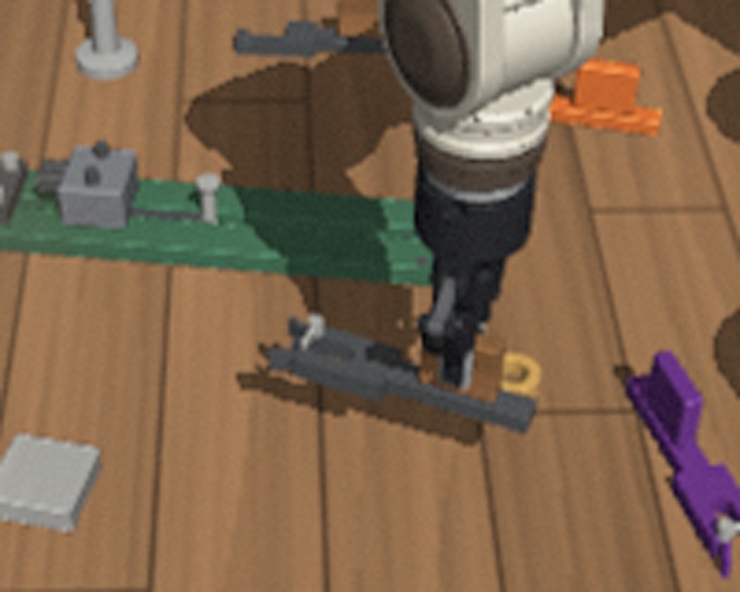

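The hook hangs level in the fingers (fork and latch at about (310,340) in the crop), clear of everything. Carrying it to the near end of the deck.

Call:
send_rows([
  {"tx": -0.2, "ty": -0.4, "tz": 0, "ax": 0, "ay": 0, "az": 0, "fingers": 5},
  {"tx": -0.4, "ty": -0.8, "tz": 0, "ax": 0, "ay": 0, "az": 0, "fingers": 5},
  {"tx": -0.5, "ty": -1, "tz": 0, "ax": 0, "ay": 0, "az": 0, "fingers": 5},
])

```text
time: 4.08
position: [0.431, 0.1668, 0.1169]
orientation: [-0.001, 0.214, 0.977, -0.001]
wrist_force: [-0.2, 0.3, -5.4]
width: 0.015
grip_force: 89.7
```

Call:
send_rows([
  {"tx": -0.3, "ty": -0.4, "tz": 0, "ax": 0, "ay": 0, "az": 0, "fingers": 5},
  {"tx": -0.5, "ty": -0.8, "tz": 0, "ax": 0, "ay": 0, "az": -0.25, "fingers": 5},
  {"tx": -0.7, "ty": -1, "tz": 0, "ax": 0, "ay": 0, "az": -0.548, "fingers": 5},
  {"tx": -0.75, "ty": -1, "tz": 0, "ax": 0, "ay": 0, "az": -0.548, "fingers": 5},
  {"tx": -0.75, "ty": -1, "tz": 0, "ax": 0, "ay": 0, "az": -0.548, "fingers": 5},
])

```text
time: 4.7
position: [0.4579, 0.0467, 0.1174]
orientation: [-0.001, 0.073, 0.997, -0.0]
wrist_force: [-0.9, 0.4, -5.2]
width: 0.0146
grip_force: 89.7
```

```bash
python3 -c "
from h import *
plan(.4434,.0118,.055,-8.2)"
```

```text
shift [ 0.092 -0.366  0.624] turn [-0.    -0.003 -0.005] force [-0.9  0.4 -5.2] pos [0.4579 0.0467 0.1174]
```

Call:
send_rows([
  {"tx": 0.09, "ty": -0.2, "tz": 0, "ax": 0, "ay": 0, "az": 0, "fingers": 5},
  {"tx": 0.09, "ty": -0.36, "tz": 0.2, "ax": 0, "ay": 0, "az": 0, "fingers": 5},
  {"tx": 0.09, "ty": -0.36, "tz": 0.4, "ax": 0, "ay": 0, "az": 0, "fingers": 5},
  {"tx": 0.09, "ty": -0.36, "tz": 0.58, "ax": 0, "ay": 0, "az": 0, "fingers": 5},
  {"tx": 0.09, "ty": -0.36, "tz": 0.58, "ax": 0, "ay": 0, "az": 0, "fingers": 5},
  {"tx": 0.09, "ty": -0.36, "tz": 0.58, "ax": 0, "ay": 0, "az": 0, "fingers": 5},
])

```text
time: 5.45
position: [0.4445, 0.0127, 0.0608]
orientation: [0.0, 0.071, 0.997, 0.0]
wrist_force: [-0.0, -0.6, -4.3]
width: 0.0148
grip_force: 89.5
```

```bash
python3 -c "
from h import *
plan(.4434,.0118,.050,-8.2)
for n in ('side','top'):
    p,d=robot.grab_frame(n);cv2.imwrite(f'pics/{n}2.png',p[:,:,::-1]);np.save(f'{n}2.npy',d)
a=cv2.imread('pics/side2.png')[160:220,210:310];b=cv2.imread('pics/top2.png')[120:270,250:370]
cv2.imwrite('pics/crop4.png',np.hstack([cv2.resize(b,(480,600),interpolation=2),np.vstack([cv2.resize(a,(320,192),interpolation=2),np.zeros((408,320,3),np.uint8)])]))"
```

```text
shift [ 0.009 -0.01   0.108] turn [0.    0.001 0.001] force [-0.  -0.6 -4.3] pos [0.4445 0.0127 0.0608]
```

View pics/crop4.png

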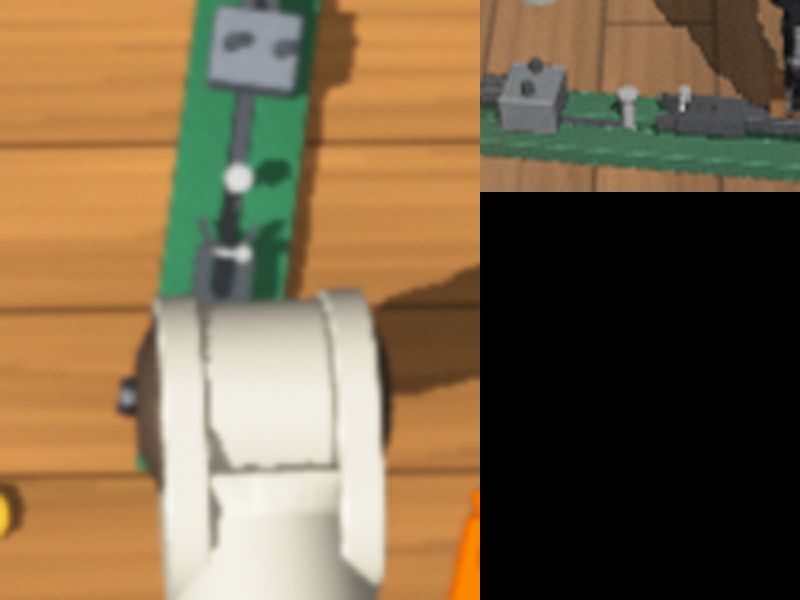

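The fork sits behind the pin on the deck line: mouth at about (229,225), pin head at (238,178) in the crop. I'll check the lateral offset numerically.

```bash
cat > lat.py <<'E'
from h import *
import sys
im=cv2.imread(sys.argv[1]);hsv=cv2.cvtColor(im,cv2.COLOR_BGR2HSV);zt=float(sys.argv[2])
gr=(hsv[...,0]>60)&(hsv[...,0]<90)&(hsv[...,1]>100)
a=np.radians(-8.2);e=np.array([np.cos(a),np.sin(a)]);n=np.array([-e[1],e[0]])
wh=(hsv[...,1]<60)&(hsv[...,2]>180);o=np.zeros_like(wh);o[155:172,300:318]=wh[155:172,300:318];v,u=np.nonzero(o)
P=onz("top",(u.mean(),v.mean()),.058)[:2];print("pin",P,len(u))
m=np.zeros_like(wh);m[172:195,296:318]=(hsv[172:195,296:318,1]<90)
v,u=np.nonzero(m)
q=np.array([onz("top",(x,y),zt)[:2] for x,y in zip(u,v)])-P
t=q@e;w=q@n
for lo in np.arange(-.09,-.02,.006):
    b=(t>=lo)&(t<lo+.006)
    if b.sum():print(lo.round(3),w[b].min().round(4),w[b].max().round(4),"mid",((w[b].min()+w[b].max())/2).round(4))
E
python3 lat.py pics/top2.png .048
```

```text
pin [ 0.60649905 -0.01175533] 33
-0.09 0.0003 0.0259 mid 0.0131
-0.084 -0.0333 0.021 mid -0.0061
-0.078 -0.0186 0.0218 mid 0.0016
-0.072 -0.0178 0.0221 mid 0.0021
-0.066 -0.0199 0.0204 mid 0.0002
-0.06 -0.0192 0.0212 mid 0.001
-0.054 -0.0185 0.0215 mid 0.0015
-0.048 -0.0178 0.017 mid -0.0004
-0.042 -0.0167 0.0205 mid 0.0019
-0.036 -0.0188 0.0213 mid 0.0012
-0.03 -0.0036 0.0076 mid 0.002
-0.024 -0.0033 0.0055 mid 0.0011
```

Call:
send_rows([
  {"tx": 0, "ty": -0.01, "tz": 0.04, "ax": 0, "ay": 0, "az": 0, "fingers": 5},
  {"tx": 0, "ty": -0.01, "tz": 0.08, "ax": 0, "ay": 0, "az": 0, "fingers": 5},
  {"tx": 0, "ty": -0.01, "tz": 0.1, "ax": 0, "ay": 0, "az": 0, "fingers": 5},
  {"tx": 0, "ty": -0.01, "tz": 0.1, "ax": 0, "ay": 0, "az": 0, "fingers": 5},
  {"tx": 0, "ty": -0.01, "tz": 0.1, "ax": 0, "ay": 0, "az": 0, "fingers": 5},
])

```text
time: 6.18
position: [0.4441, 0.0113, 0.0503]
orientation: [0.0, 0.072, 0.997, -0.0]
wrist_force: [-0.5, 0.0, -5.4]
width: 0.0146
grip_force: 89.5
```

Call:
send_rows([
  {"tx": 0, "ty": 0, "tz": 0.01, "ax": 0, "ay": 0, "az": 0, "fingers": 5},
  {"tx": 0, "ty": 0, "tz": 0.015, "ax": 0, "ay": 0, "az": 0, "fingers": 5},
  {"tx": 0, "ty": 0, "tz": 0.015, "ax": 0, "ay": 0, "az": 0, "fingers": 5},
])

```text
time: 6.55
position: [0.4441, 0.0113, 0.0491]
orientation: [0.0, 0.071, 0.997, 0.0]
wrist_force: [-2.5, -0.2, -1.2]
width: 0.0149
grip_force: 90.5
```

Call:
send_rows([
  {"tx": -0.03, "ty": 0, "tz": 0, "ax": 0, "ay": 0, "az": 0, "fingers": 5},
  {"tx": -0.07, "ty": 0, "tz": 0, "ax": 0, "ay": 0, "az": 0, "fingers": 5},
  {"tx": -0.11, "ty": 0, "tz": 0, "ax": 0, "ay": 0, "az": 0, "fingers": 5},
  {"tx": -0.15, "ty": 0, "tz": 0, "ax": 0, "ay": 0, "az": 0, "fingers": 5},
  {"tx": -0.19, "ty": 0, "tz": 0, "ax": 0, "ay": 0, "az": 0, "fingers": 5},
  {"tx": -0.23, "ty": 0, "tz": 0, "ax": 0, "ay": 0, "az": 0, "fingers": 5},
  {"tx": -0.27, "ty": 0, "tz": 0, "ax": 0, "ay": 0, "az": 0, "fingers": 5},
  {"tx": -0.3, "ty": 0, "tz": 0, "ax": 0, "ay": 0, "az": 0, "fingers": 5},
  {"tx": -0.33, "ty": 0, "tz": 0, "ax": 0, "ay": 0, "az": 0, "fingers": 5},
  {"tx": -0.35, "ty": 0, "tz": 0, "ax": 0, "ay": 0, "az": 0, "fingers": 5},
  {"tx": -0.35, "ty": 0, "tz": 0, "ax": 0, "ay": 0, "az": 0, "fingers": 5},
])

```text
time: 7.92
position: [0.4791, 0.0062, 0.0491]
orientation: [0.0, 0.072, 0.997, -0.0]
wrist_force: [-3.4, -0.7, 2.5]
width: 0.0149
grip_force: 91.1
```

```bash
cat > pin.py <<'E'
from h import *
import time
s=robot.state();p,_=robot.grab_frame("top");im=np.ascontiguousarray(p[:,:,::-1]);f=f"pics/t{s['time']:.2f}.png";cv2.imwrite(f,im)
hsv=cv2.cvtColor(im,cv2.COLOR_BGR2HSV);m=((hsv[...,1]<60)&(hsv[...,2]>170)).astype(np.uint8);m[:,:300]=0;m[:,325:]=0;m[:135]=0;m[200:]=0
a=np.radians(-8.2);e=np.array([np.cos(a),np.sin(a)]);n=np.array([-e[1],e[0]]);g=s["position"][:2]
k,l,st,c=cv2.connectedComponentsWithStats(m)
for i in range(1,k):
    if st[i,4]>=6:
        P=onz("top",c[i],.058)[:2];print("blob px",c[i].round(1),st[i,4],"rel to grip along",((P-g)@e).round(4),"lat",((P-g)@n).round(4),"world",P.round(4))
print("wrist along track",(s["wrist_force"][:2]@e).round(2),"lat",(s["wrist_force"][:2]@n).round(2),"z",s["wrist_force"][2].round(1),"pos",s["position"].round(4),s["time"])
E
python3 pin.py
```

```text
blob px [309.4 164. ] 34 rel to grip along 0.1292 lat -0.0001 world [ 0.6069 -0.0123]
blob px [310.4 171.1] 13 rel to grip along 0.1098 lat -0.0055 world [ 0.587  -0.0148]
blob px [312.4 190.7] 431 rel to grip along 0.0557 lat -0.018 world [ 0.5316 -0.0196]
wrist along track -3.26 lat -1.22 z 2.5 pos [0.4791 0.0062 0.0491] 7.925
```

Call:
send_rows([
  {"tx": -0.015, "ty": 0, "tz": -0.007, "ax": 0, "ay": 0, "az": 0, "fingers": 5},
  {"tx": -0.03, "ty": 0, "tz": -0.007, "ax": 0, "ay": 0, "az": 0, "fingers": 5},
  {"tx": -0.045, "ty": 0, "tz": -0.007, "ax": 0, "ay": 0, "az": 0, "fingers": 5},
  {"tx": -0.06, "ty": 0, "tz": -0.007, "ax": 0, "ay": 0, "az": 0, "fingers": 5},
  {"tx": -0.075, "ty": 0, "tz": -0.007, "ax": 0, "ay": 0, "az": 0, "fingers": 5},
  {"tx": -0.09, "ty": 0, "tz": -0.007, "ax": 0, "ay": 0, "az": 0, "fingers": 5},
  {"tx": -0.105, "ty": 0, "tz": -0.007, "ax": 0, "ay": 0, "az": 0, "fingers": 5},
  {"tx": -0.12, "ty": 0, "tz": -0.007, "ax": 0, "ay": 0, "az": 0, "fingers": 5},
  {"tx": -0.135, "ty": 0, "tz": -0.007, "ax": 0, "ay": 0, "az": 0, "fingers": 5},
  {"tx": -0.15, "ty": 0, "tz": -0.007, "ax": 0, "ay": 0, "az": 0, "fingers": 5},
])

```text
time: 9.22
position: [0.4934, 0.0041, 0.0494]
orientation: [-0.0, 0.072, 0.997, -0.0]
wrist_force: [-4.1, -0.1, -4.6]
width: 0.0154
grip_force: 89.9
```

```bash
python3 pin.py
```

```text
blob px [309.8 164.3] 46 rel to grip along 0.114 lat -0.0014 world [ 0.606  -0.0136]
blob px [312.3 186.7] 621 rel to grip along 0.0523 lat -0.0164 world [ 0.5428 -0.0196]
wrist along track -4.02 lat -0.64 z -4.6 pos [0.4934 0.0041 0.0494] 9.225
```

```bash
cat > blk.py <<'E'
from h import *
def blk(im):
    hsv=cv2.cvtColor(im,cv2.COLOR_BGR2HSV);m=((hsv[...,1]<70)&(hsv[...,2]>120)).astype(np.uint8);m[:,295:340]*=1;m[:,:295]=0;m[:,335:]=0;m[:108]=0;m[158:]=0
    k,l,st,c=cv2.connectedComponentsWithStats(m);i=1+np.argmax(st[1:,4]);P=onz("top",c[i],.05)[:2];return P,st[i,4]
a=np.radians(-8.2);e=np.array([np.cos(a),np.sin(a)])
P0,n0=blk(cv2.imread("pics/top0.png"))
if __name__=="__main__":
    s=robot.state();p,_=robot.grab_frame("top");im=np.ascontiguousarray(p[:,:,::-1]);cv2.imwrite(f"pics/t{s['time']:.2f}.png",im)
    P,n=blk(im);d=(P-P0)@e;pin=np.array([.6067,-.0120])+d*e;g=s["position"][:2]
    print("n",n0,n,"carriage moved far mm",(d*1e3).round(2),"pin ahead of seat mm",(((pin-g)@e-.085)*1e3).round(1),"lat",(((pin-g)@[-e[1],e[0]])*1e3).round(1),"Fx",(s["wrist_force"][:2]@e).round(2),"z",s["wrist_force"][2].round(1),"t",s["time"])
E
python3 blk.py
```

```text
n 372 361 carriage moved far mm 2.46 pin ahead of seat mm 31.7 lat 0.2 Fx -3.48 z -4.1 t 9.275
```

Call:
send_rows([
  {"tx": -0.015, "ty": 0, "tz": 0, "ax": 0, "ay": 0, "az": 0, "fingers": 5},
  {"tx": -0.03, "ty": 0, "tz": 0, "ax": 0, "ay": 0, "az": 0, "fingers": 5},
  {"tx": -0.045, "ty": 0, "tz": 0, "ax": 0, "ay": 0, "az": 0, "fingers": 5},
  {"tx": -0.06, "ty": 0, "tz": 0, "ax": 0, "ay": 0, "az": 0, "fingers": 5},
  {"tx": -0.075, "ty": 0, "tz": 0, "ax": 0, "ay": 0, "az": 0, "fingers": 5},
  {"tx": -0.09, "ty": 0, "tz": 0, "ax": 0, "ay": 0, "az": 0, "fingers": 5},
])

```text
time: 10.07
position: [0.5025, 0.0028, 0.0494]
orientation: [-0.0, 0.072, 0.997, -0.0]
wrist_force: [-3.0, -0.6, -4.1]
width: 0.015
grip_force: 89.9
```

```bash
python3 blk.py
```

```text
n 372 355 carriage moved far mm 11.05 pin ahead of seat mm 31.3 lat 0.2 Fx -2.84 z -4.1 t 10.075
```

The carriage runs back ahead of the latch, as the task said it might. I'll continue gently; about 31 mm of latch travel remains after the stop block.

Call:
send_rows([
  {"tx": -0.015, "ty": 0, "tz": 0, "ax": 0, "ay": 0, "az": 0, "fingers": 5},
  {"tx": -0.03, "ty": 0, "tz": 0, "ax": 0, "ay": 0, "az": 0, "fingers": 5},
  {"tx": -0.045, "ty": 0, "tz": 0, "ax": 0, "ay": 0, "az": 0, "fingers": 5},
  {"tx": -0.06, "ty": 0, "tz": 0, "ax": 0, "ay": 0, "az": 0, "fingers": 5},
  {"tx": -0.075, "ty": 0, "tz": 0, "ax": 0, "ay": 0, "az": 0, "fingers": 5},
  {"tx": -0.09, "ty": 0, "tz": 0, "ax": 0, "ay": 0, "az": 0, "fingers": 5},
  {"tx": -0.105, "ty": 0, "tz": 0, "ax": 0, "ay": 0, "az": 0, "fingers": 5},
  {"tx": -0.12, "ty": 0, "tz": 0, "ax": 0, "ay": 0, "az": 0, "fingers": 5},
  {"tx": -0.135, "ty": 0, "tz": 0, "ax": 0, "ay": 0, "az": 0, "fingers": 5},
  {"tx": -0.15, "ty": 0, "tz": 0, "ax": 0, "ay": 0, "az": 0, "fingers": 5},
])

```text
time: 11.38
position: [0.5174, 0.0007, 0.0495]
orientation: [-0.0, 0.072, 0.997, 0.0]
wrist_force: [-3.9, -0.7, -4.8]
width: 0.0147
grip_force: 89.9
```

```bash
python3 blk.py
```

```text
n 372 357 carriage moved far mm 26.32 pin ahead of seat mm 31.5 lat 0.2 Fx -3.74 z -4.8 t 11.375
```

Call:
send_rows([
  {"tx": -0.015, "ty": 0, "tz": 0, "ax": 0, "ay": 0, "az": 0, "fingers": 5},
  {"tx": -0.03, "ty": 0, "tz": 0, "ax": 0, "ay": 0, "az": 0, "fingers": 5},
  {"tx": -0.045, "ty": 0, "tz": 0, "ax": 0, "ay": 0, "az": 0, "fingers": 5},
  {"tx": -0.06, "ty": 0, "tz": 0, "ax": 0, "ay": 0, "az": 0, "fingers": 5},
  {"tx": -0.075, "ty": 0, "tz": 0, "ax": 0, "ay": 0, "az": 0, "fingers": 5},
  {"tx": -0.09, "ty": 0, "tz": 0, "ax": 0, "ay": 0, "az": 0, "fingers": 5},
  {"tx": -0.105, "ty": 0, "tz": 0, "ax": 0, "ay": 0, "az": 0, "fingers": 5},
  {"tx": -0.12, "ty": 0, "tz": 0, "ax": 0, "ay": 0, "az": 0, "fingers": 5},
  {"tx": -0.135, "ty": 0, "tz": 0, "ax": 0, "ay": 0, "az": 0, "fingers": 5},
  {"tx": -0.15, "ty": 0, "tz": 0, "ax": 0, "ay": 0, "az": 0, "fingers": 5},
])

```text
time: 12.68
position: [0.5323, -0.0014, 0.0495]
orientation: [0.0, 0.072, 0.997, -0.0]
wrist_force: [-3.3, 0.1, -4.4]
width: 0.0146
grip_force: 89.9
```

```bash
python3 blk.py
```

```text
n 372 355 carriage moved far mm 41.36 pin ahead of seat mm 31.5 lat 0.2 Fx -3.24 z -4.4 t 12.675
```

Call:
send_rows([
  {"tx": -0.015, "ty": 0, "tz": 0, "ax": 0, "ay": 0, "az": 0, "fingers": 5},
  {"tx": -0.03, "ty": 0, "tz": 0, "ax": 0, "ay": 0, "az": 0, "fingers": 5},
  {"tx": -0.045, "ty": 0, "tz": 0, "ax": 0, "ay": 0, "az": 0, "fingers": 5},
  {"tx": -0.06, "ty": 0, "tz": 0, "ax": 0, "ay": 0, "az": 0, "fingers": 5},
  {"tx": -0.075, "ty": 0, "tz": 0, "ax": 0, "ay": 0, "az": 0, "fingers": 5},
  {"tx": -0.09, "ty": 0, "tz": 0, "ax": 0, "ay": 0, "az": 0, "fingers": 5},
  {"tx": -0.105, "ty": 0, "tz": 0, "ax": 0, "ay": 0, "az": 0, "fingers": 5},
  {"tx": -0.12, "ty": 0, "tz": 0, "ax": 0, "ay": 0, "az": 0, "fingers": 5},
  {"tx": -0.135, "ty": 0, "tz": 0, "ax": 0, "ay": 0, "az": 0, "fingers": 5},
  {"tx": -0.15, "ty": 0, "tz": 0, "ax": 0, "ay": 0, "az": 0, "fingers": 5},
])

```text
time: 13.98
position: [0.5464, -0.0039, 0.0494]
orientation: [-0.001, 0.072, 0.997, -0.0]
wrist_force: [-8.2, -1.6, -3.4]
width: 0.0148
grip_force: 90.1
```

```bash
python3 blk.py
```

```text
n 372 556 carriage moved far mm -52.0 pin ahead of seat mm -76.1 lat 0.6 Fx -7.91 z -3.4 t 13.975
```

```bash
ls pics | grep t13; sed -i 's/m\[:108\]=0;m\[158:\]=0/m[:106]=0;m[138 if moved else 158:]=0/; s/def blk(im):/def blk(im,moved=True):/; s/top0.png")/top0.png"),False/' blk.py; python3 blk.py
```

```text
t13.97.png
n 372 372 carriage moved far mm 44.85 pin ahead of seat mm 20.5 lat 0.6 Fx -6.25 z -4.4 t 14.025
```

```bash
python3 -c "
import cv2,glob
f=sorted(glob.glob('pics/t1[34]*'))[-1];cv2.imwrite('pics/crop5.png',cv2.resize(cv2.imread(f)[70:190,270:360],None,fx=5,fy=5,interpolation=2))"
```

```text
(no output)
```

View pics/crop5.png

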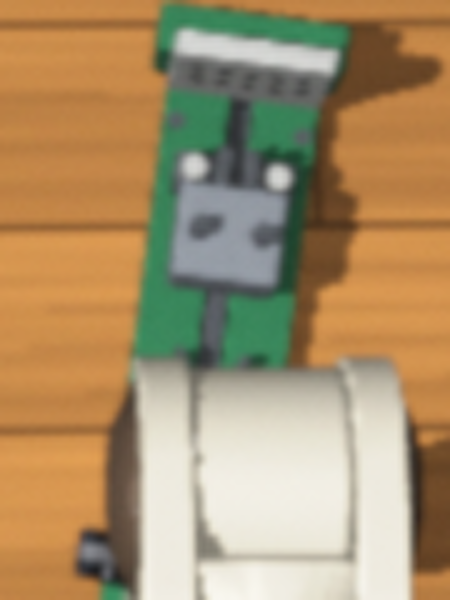

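The top view shows the block resting against the clamped stop (bolts at about (195,165) and (278,178) in the crop), and force is up to 6–8 N. So the carriage is stopped and the latch is yielding, with about 20 mm left to home. Now short, slow steps.

Call:
send_rows([
  {"tx": -0.01, "ty": 0, "tz": 0, "ax": 0, "ay": 0, "az": 0, "fingers": 5},
  {"tx": -0.02, "ty": 0, "tz": 0, "ax": 0, "ay": 0, "az": 0, "fingers": 5},
  {"tx": -0.03, "ty": 0, "tz": 0, "ax": 0, "ay": 0, "az": 0, "fingers": 5},
  {"tx": -0.04, "ty": 0, "tz": 0, "ax": 0, "ay": 0, "az": 0, "fingers": 5},
  {"tx": -0.05, "ty": 0, "tz": 0, "ax": 0, "ay": 0, "az": 0, "fingers": 5},
  {"tx": -0.06, "ty": 0, "tz": 0, "ax": 0, "ay": 0, "az": 0, "fingers": 5},
])

```text
time: 14.82
position: [0.5528, -0.0049, 0.0494]
orientation: [-0.0, 0.072, 0.997, -0.0]
wrist_force: [-4.0, -2.1, -4.6]
width: 0.0152
grip_force: 90.0
```

Call:
send_rows([
  {"tx": -0.01, "ty": 0, "tz": 0, "ax": 0, "ay": 0, "az": 0, "fingers": 5},
  {"tx": -0.02, "ty": 0, "tz": 0, "ax": 0, "ay": 0, "az": 0, "fingers": 5},
  {"tx": -0.03, "ty": 0, "tz": 0, "ax": 0, "ay": 0, "az": 0, "fingers": 5},
  {"tx": -0.04, "ty": 0, "tz": 0, "ax": 0, "ay": 0, "az": 0, "fingers": 5},
])

```text
time: 15.32
position: [0.557, -0.0052, 0.0494]
orientation: [-0.0, 0.072, 0.997, -0.0]
wrist_force: [-3.5, -2.3, -6.0]
width: 0.0148
grip_force: 89.9
```

```bash
python3 blk.py; python3 -c "
from h import *
s=robot.state();p,_=robot.grab_frame('side');im=p[:,:,::-1]
cv2.imwrite('pics/crop6.png',cv2.resize(im[150:220,200:300],None,fx=7,fy=7,interpolation=2))"
```

```text
n 372 370 carriage moved far mm 44.91 pin ahead of seat mm 10.1 lat 0.3 Fx -3.18 z -6.0 t 15.325
```

View pics/crop6.png

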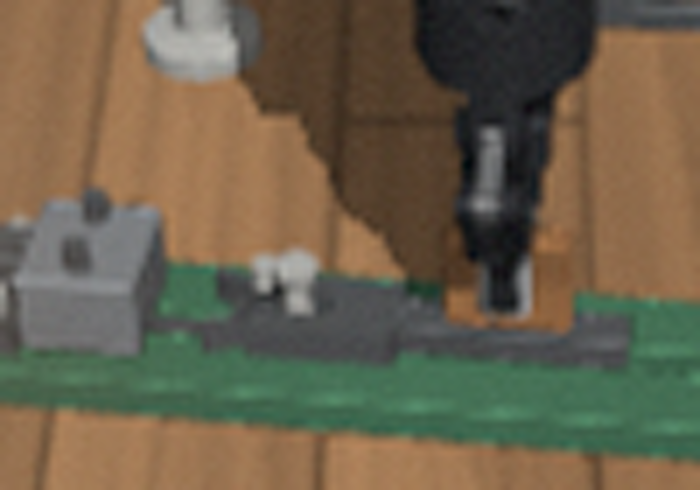

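The side view shows the pin head at (298,268), already behind the latch pivot at (265,270), with about 10 mm left. Continuing.

Call:
send_rows([
  {"tx": -0.01, "ty": 0, "tz": 0, "ax": 0, "ay": 0, "az": 0, "fingers": 5},
  {"tx": -0.02, "ty": 0, "tz": 0, "ax": 0, "ay": 0, "az": 0, "fingers": 5},
  {"tx": -0.03, "ty": 0, "tz": 0, "ax": 0, "ay": 0, "az": 0, "fingers": 5},
  {"tx": -0.04, "ty": 0, "tz": 0, "ax": 0, "ay": 0, "az": 0, "fingers": 5},
])

```text
time: 15.92
position: [0.5612, -0.0056, 0.0496]
orientation: [0.0, 0.071, 0.997, -0.0]
wrist_force: [-1.8, -1.9, -6.3]
width: 0.015
grip_force: 89.8
```

Call:
send_rows([
  {"tx": -0.01, "ty": 0, "tz": 0, "ax": 0, "ay": 0, "az": 0, "fingers": 5},
  {"tx": -0.02, "ty": 0, "tz": 0, "ax": 0, "ay": 0, "az": 0, "fingers": 5},
])

```text
time: 16.18
position: [0.5633, -0.006, 0.0497]
orientation: [0.0, 0.072, 0.997, -0.0]
wrist_force: [0.6, -3.0, -6.2]
width: 0.0147
grip_force: 89.8
```

Call:
send_rows([
  {"tx": -0.005, "ty": 0, "tz": 0, "ax": 0, "ay": 0, "az": 0, "fingers": 5},
  {"tx": -0.01, "ty": 0, "tz": 0, "ax": 0, "ay": 0, "az": 0, "fingers": 5},
  {"tx": -0.01, "ty": 0, "tz": 0, "ax": 0, "ay": 0, "az": 0, "fingers": 5},
])

```text
time: 16.55
position: [0.5639, -0.0055, 0.0495]
orientation: [-0.0, 0.071, 0.997, 0.001]
wrist_force: [-0.9, 0.7, -5.9]
width: 0.015
grip_force: 89.7
```

```bash
python3 blk.py; python3 -c "
from h import *
s=robot.state();p,_=robot.grab_frame('side');im=p[:,:,::-1]
cv2.imwrite('pics/crop7.png',cv2.resize(im[170:205,220:270],None,fx=14,fy=14,interpolation=2))"
```

```text
n 372 371 carriage moved far mm 44.9 pin ahead of seat mm 3.2 lat -0.4 Fx -1.0 z -5.9 t 16.55
```

View pics/crop7.png

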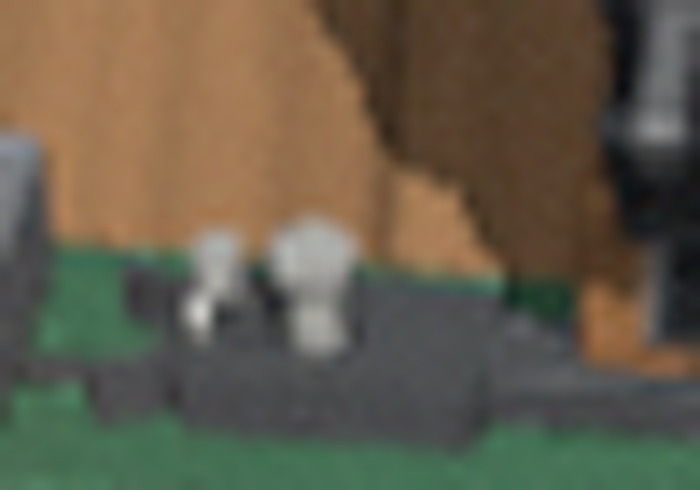

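The bright bar now lies across the slot ahead of the pin, from (215,255) to (200,320) with the pin at (315,290). The latch force and side force are gone, so it has snapped shut. Drawing back gently.

Call:
send_rows([
  {"tx": 0.01, "ty": 0, "tz": 0, "ax": 0, "ay": 0, "az": 0, "fingers": 5},
  {"tx": 0.03, "ty": 0, "tz": 0, "ax": 0, "ay": 0, "az": 0, "fingers": 5},
  {"tx": 0.05, "ty": 0, "tz": 0, "ax": 0, "ay": 0, "az": 0, "fingers": 5},
  {"tx": 0.07, "ty": 0, "tz": 0, "ax": 0, "ay": 0, "az": 0, "fingers": 5},
  {"tx": 0.09, "ty": 0, "tz": 0, "ax": 0, "ay": 0, "az": 0, "fingers": 5},
  {"tx": 0.11, "ty": 0, "tz": 0, "ax": 0, "ay": 0, "az": 0, "fingers": 5},
  {"tx": 0.125, "ty": 0, "tz": 0, "ax": 0, "ay": 0, "az": 0, "fingers": 5},
  {"tx": 0.14, "ty": 0, "tz": 0, "ax": 0, "ay": 0, "az": 0, "fingers": 5},
  {"tx": 0.155, "ty": 0, "tz": 0, "ax": 0, "ay": 0, "az": 0, "fingers": 5},
  {"tx": 0.17, "ty": 0, "tz": 0, "ax": 0, "ay": 0, "az": 0, "fingers": 5},
  {"tx": 0.185, "ty": 0, "tz": 0, "ax": 0, "ay": 0, "az": 0, "fingers": 5},
  {"tx": 0.2, "ty": 0, "tz": 0, "ax": 0, "ay": 0, "az": 0, "fingers": 5},
])

```text
time: 18.15
position: [0.5442, -0.0032, 0.0495]
orientation: [0.0, 0.072, 0.997, -0.0]
wrist_force: [3.9, -0.7, -7.3]
width: 0.0149
grip_force: 89.6
```

```bash
python3 blk.py
```

```text
n 372 356 carriage moved far mm 39.99 pin ahead of seat mm 18.1 lat 0.2 Fx 3.99 z -7.3 t 18.15
```

The carriage follows, with the pin 18 mm ahead of the seat as described for a caught pin. About 80–93 mm to the near stop.

Call:
send_rows([
  {"tx": 0.02, "ty": 0, "tz": 0, "ax": 0, "ay": 0, "az": 0, "fingers": 5},
  {"tx": 0.045, "ty": 0, "tz": 0, "ax": 0, "ay": 0, "az": 0, "fingers": 5},
  {"tx": 0.07, "ty": 0, "tz": 0, "ax": 0, "ay": 0, "az": 0, "fingers": 5},
  {"tx": 0.095, "ty": 0, "tz": 0, "ax": 0, "ay": 0, "az": 0, "fingers": 5},
  {"tx": 0.12, "ty": 0, "tz": 0, "ax": 0, "ay": 0, "az": 0, "fingers": 5},
  {"tx": 0.145, "ty": 0, "tz": 0, "ax": 0, "ay": 0, "az": 0, "fingers": 5},
  {"tx": 0.17, "ty": 0, "tz": 0, "ax": 0, "ay": 0, "az": 0, "fingers": 5},
  {"tx": 0.195, "ty": 0, "tz": 0, "ax": 0, "ay": 0, "az": 0, "fingers": 5},
  {"tx": 0.22, "ty": 0, "tz": 0, "ax": 0, "ay": 0, "az": 0, "fingers": 5},
  {"tx": 0.245, "ty": 0, "tz": 0, "ax": 0, "ay": 0, "az": 0, "fingers": 5},
  {"tx": 0.27, "ty": 0, "tz": 0, "ax": 0, "ay": 0, "az": 0, "fingers": 5},
  {"tx": 0.3, "ty": 0, "tz": 0, "ax": 0, "ay": 0, "az": 0, "fingers": 5},
])

```text
time: 19.7
position: [0.5142, 0.0012, 0.0495]
orientation: [0.0, 0.072, 0.997, -0.0]
wrist_force: [4.4, -1.9, -6.7]
width: 0.015
grip_force: 89.6
```

Call:
send_rows([
  {"tx": 0.03, "ty": 0, "tz": 0, "ax": 0, "ay": 0, "az": 0, "fingers": 5},
  {"tx": 0.06, "ty": 0, "tz": 0, "ax": 0, "ay": 0, "az": 0, "fingers": 5},
  {"tx": 0.09, "ty": 0, "tz": 0, "ax": 0, "ay": 0, "az": 0, "fingers": 5},
  {"tx": 0.12, "ty": 0, "tz": 0, "ax": 0, "ay": 0, "az": 0, "fingers": 5},
  {"tx": 0.15, "ty": 0, "tz": 0, "ax": 0, "ay": 0, "az": 0, "fingers": 5},
  {"tx": 0.18, "ty": 0, "tz": 0, "ax": 0, "ay": 0, "az": 0, "fingers": 5},
  {"tx": 0.21, "ty": 0, "tz": 0, "ax": 0, "ay": 0, "az": 0, "fingers": 5},
  {"tx": 0.24, "ty": 0, "tz": 0, "ax": 0, "ay": 0, "az": 0, "fingers": 5},
  {"tx": 0.27, "ty": 0, "tz": 0, "ax": 0, "ay": 0, "az": 0, "fingers": 5},
  {"tx": 0.3, "ty": 0, "tz": 0, "ax": 0, "ay": 0, "az": 0, "fingers": 5},
])

```text
time: 20.95
position: [0.4844, 0.0054, 0.0495]
orientation: [-0.0, 0.072, 0.997, -0.0]
wrist_force: [4.8, -1.6, -6.7]
width: 0.015
grip_force: 89.6
```

```bash
sed -i 's/138 if moved else 158/158/' blk.py; python3 blk.py
```

```text
n 372 366 carriage moved far mm -20.7 pin ahead of seat mm 17.8 lat 0.2 Fx 4.98 z -6.7 t 20.95
```

Call:
send_rows([
  {"tx": 0.02, "ty": 0, "tz": 0, "ax": 0, "ay": 0, "az": 0, "fingers": 5},
  {"tx": 0.04, "ty": 0, "tz": 0, "ax": 0, "ay": 0, "az": 0, "fingers": 5},
  {"tx": 0.06, "ty": 0, "tz": 0, "ax": 0, "ay": 0, "az": 0, "fingers": 5},
  {"tx": 0.08, "ty": 0, "tz": 0, "ax": 0, "ay": 0, "az": 0, "fingers": 5},
  {"tx": 0.1, "ty": 0, "tz": 0, "ax": 0, "ay": 0, "az": 0, "fingers": 5},
  {"tx": 0.12, "ty": 0, "tz": 0, "ax": 0, "ay": 0, "az": 0, "fingers": 5},
  {"tx": 0.14, "ty": 0, "tz": 0, "ax": 0, "ay": 0, "az": 0, "fingers": 5},
  {"tx": 0.16, "ty": 0, "tz": 0, "ax": 0, "ay": 0, "az": 0, "fingers": 5},
])

```text
time: 22.0
position: [0.4687, 0.0077, 0.0495]
orientation: [0.0, 0.072, 0.997, -0.0]
wrist_force: [2.9, -1.1, -6.3]
width: 0.015
grip_force: 89.6
```

Call:
send_rows([
  {"tx": 0.01, "ty": 0, "tz": 0, "ax": 0, "ay": 0, "az": 0, "fingers": 5},
  {"tx": 0.02, "ty": 0, "tz": 0, "ax": 0, "ay": 0, "az": 0, "fingers": 5},
  {"tx": 0.03, "ty": 0, "tz": 0, "ax": 0, "ay": 0, "az": 0, "fingers": 5},
])

```text
time: 22.38
position: [0.4658, 0.0081, 0.0495]
orientation: [-0.0, 0.072, 0.997, -0.0]
wrist_force: [3.2, -1.4, -6.2]
width: 0.015
grip_force: 89.6
```

Call:
send_rows([
  {"tx": 0.01, "ty": 0, "tz": 0, "ax": 0, "ay": 0, "az": 0, "fingers": 5},
  {"tx": 0.02, "ty": 0, "tz": 0, "ax": 0, "ay": 0, "az": 0, "fingers": 5},
])

```text
time: 22.62
position: [0.4638, 0.0084, 0.0495]
orientation: [0.0, 0.071, 0.997, -0.0]
wrist_force: [3.3, -0.9, -5.6]
width: 0.0149
grip_force: 89.6
```

```bash
python3 blk.py
```

```text
n 372 370 carriage moved far mm -41.89 pin ahead of seat mm 17.5 lat 0.2 Fx 3.42 z -5.6 t 22.625
```

Call:
send_rows([
  {"tx": 0.008, "ty": 0, "tz": 0, "ax": 0, "ay": 0, "az": 0, "fingers": 5},
  {"tx": 0.015, "ty": 0, "tz": 0, "ax": 0, "ay": 0, "az": 0, "fingers": 5},
])

```text
time: 22.92
position: [0.4623, 0.0087, 0.0495]
orientation: [0.0, 0.071, 0.997, 0.0]
wrist_force: [3.8, -0.9, -6.0]
width: 0.0149
grip_force: 89.6
```

Call:
send_rows([
  {"tx": 0.008, "ty": 0, "tz": 0, "ax": 0, "ay": 0, "az": 0, "fingers": 5},
  {"tx": 0.015, "ty": 0, "tz": 0, "ax": 0, "ay": 0, "az": 0, "fingers": 5},
])

```text
time: 23.18
position: [0.4608, 0.0088, 0.0495]
orientation: [0.0, 0.072, 0.997, 0.0]
wrist_force: [3.9, -1.5, -6.4]
width: 0.0148
grip_force: 89.6
```

Call:
send_rows([
  {"tx": 0.008, "ty": 0, "tz": 0, "ax": 0, "ay": 0, "az": 0, "fingers": 5},
  {"tx": 0.015, "ty": 0, "tz": 0, "ax": 0, "ay": 0, "az": 0, "fingers": 5},
])

```text
time: 23.42
position: [0.4593, 0.0091, 0.0495]
orientation: [-0.0, 0.072, 0.997, 0.0]
wrist_force: [3.5, -1.1, -6.5]
width: 0.0149
grip_force: 89.6
```

Call:
send_rows([
  {"tx": 0.008, "ty": 0, "tz": 0, "ax": 0, "ay": 0, "az": 0, "fingers": 5},
  {"tx": 0.015, "ty": 0, "tz": 0, "ax": 0, "ay": 0, "az": 0, "fingers": 5},
])

```text
time: 23.68
position: [0.4578, 0.0093, 0.0495]
orientation: [-0.0, 0.071, 0.997, -0.0]
wrist_force: [3.4, -1.3, -6.0]
width: 0.0147
grip_force: 89.6
```

Call:
send_rows([
  {"tx": 0.008, "ty": 0, "tz": 0, "ax": 0, "ay": 0, "az": 0, "fingers": 5},
  {"tx": 0.015, "ty": 0, "tz": 0, "ax": 0, "ay": 0, "az": 0, "fingers": 5},
])

```text
time: 23.92
position: [0.4575, 0.0093, 0.0496]
orientation: [0.001, 0.072, 0.997, -0.0]
wrist_force: [12.0, -3.1, -11.8]
width: 0.0148
grip_force: 89.1
```

Force stepped up to 12 N, so the carriage is at the near stop. Relieving it, setting the hook down on the deck and releasing.

Call:
send_rows([
  {"tx": -0.015, "ty": 0, "tz": 0, "ax": 0, "ay": 0, "az": 0, "fingers": 5},
  {"tx": -0.025, "ty": 0, "tz": 0.004, "ax": 0, "ay": 0, "az": 0, "fingers": 5},
  {"tx": -0.025, "ty": 0, "tz": 0.006, "ax": 0, "ay": 0, "az": 0, "fingers": 5},
  {"tx": -0.025, "ty": 0, "tz": 0.006, "ax": 0, "ay": 0, "az": 0, "fingers": 5},
])

```text
time: 24.42
position: [0.4586, 0.0092, 0.0491]
orientation: [-0.0, 0.071, 0.997, 0.0]
wrist_force: [-3.3, 0.8, -0.3]
width: 0.0149
grip_force: 90.7
```

```bash
python3 blk.py
```

```text
n 372 357 carriage moved far mm -47.57 pin ahead of seat mm 17.0 lat 0.1 Fx -3.38 z -0.3 t 24.425
```

Call:
send_rows([
  {"tx": 0, "ty": 0, "tz": 0, "ax": 0, "ay": 0, "az": 0, "fingers": 12},
  {"tx": 0, "ty": 0, "tz": 0, "ax": 0, "ay": 0, "az": 0, "fingers": 16},
  {"tx": 0, "ty": 0, "tz": 0, "ax": 0, "ay": 0, "az": 0, "fingers": 20},
  {"tx": 0, "ty": 0, "tz": 0, "ax": 0, "ay": 0, "az": 0, "fingers": 30},
  {"tx": 0, "ty": 0, "tz": 0, "ax": 0, "ay": 0, "az": 0, "fingers": 40},
  {"tx": 0, "ty": 0, "tz": 0, "ax": 0, "ay": 0, "az": 0, "fingers": 40},
], force=20)

```text
time: 25.22
position: [0.459, 0.0091, 0.0489]
orientation: [0.0, 0.071, 0.997, -0.0]
wrist_force: [0.8, 0.1, 0.6]
width: 0.04
grip_force: 0.0
```

Call:
send_rows([
  {"tx": 0, "ty": 0, "tz": -0.1, "ax": 0, "ay": 0, "az": 0, "fingers": 40},
  {"tx": 0, "ty": 0, "tz": -0.3, "ax": 0, "ay": 0, "az": 0, "fingers": 40},
  {"tx": 0, "ty": 0, "tz": -0.6, "ax": 0, "ay": 0, "az": 0, "fingers": 40},
  {"tx": 0, "ty": 0, "tz": -1, "ax": 0, "ay": 0, "az": 0, "fingers": 40},
  {"tx": 0, "ty": 0, "tz": -1, "ax": 0, "ay": 0, "az": 0, "fingers": 40},
])

```text
time: 25.85
position: [0.4604, 0.0092, 0.1526]
orientation: [0.003, 0.071, 0.997, 0.0]
wrist_force: [0.4, -0.1, -0.7]
width: 0.0399
grip_force: 0.0
```

```bash
python3 blk.py; python3 -c "
from h import *
p,_=robot.grab_frame('side');im=p[:,:,::-1]
cv2.imwrite('pics/crop8.png',cv2.resize(im[150:220,210:340],None,fx=6,fy=6,interpolation=2))"
```

```text
n 372 355 carriage moved far mm -47.66 pin ahead of seat mm 15.1 lat -0.1 Fx 0.39 z -0.7 t 25.85
```

View pics/crop8.png

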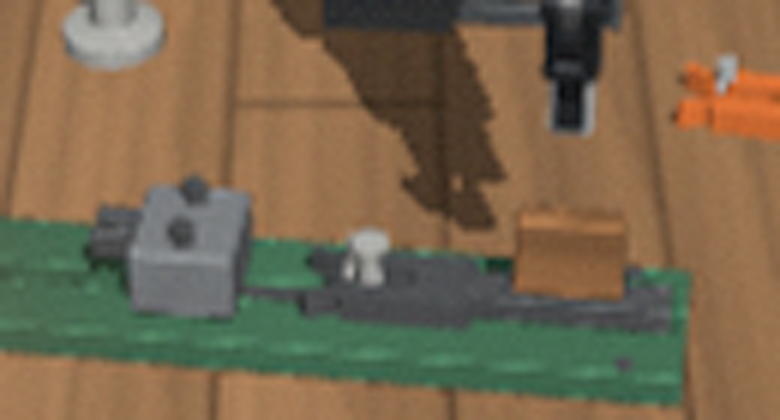

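The hook lies flat on the deck with the pin (370,255) caught behind the shut latch. The carriage is at the near stop and the gripper is clear. Handing in.

```bash
python3 -c "
from workcell import robot
print(robot.close_job())"
```

```text
the job is handed in; nothing more can be done
None
```

I handed in the job at about 26 s: the latch hook is hitched on the pin with its latch shut, the carriage is at its near stop, and the hook lies flat and released. The hand-in gave no verdict.

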